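# Lock the pill bottle away in the child-safe jar

### The job

Lock the medicine away from toddlers: lower the pill bottle into the ceramic jar so that it stands upright inside, put the jar's cap on, push it down against its spring, turn it clockwise past the safety stop until its grip bar lines up with the ears on the jar, and let it spring up. Lower things rather than dropping them, do not force the cap, and leave the peg board, candlestick, paperweight and remote where they are.

Things in the scene. Friction and masses are not known exactly. Their poses are not given: they have to be found in the camera images.
- jar: Squat white ceramic jar, puttied to the console: cannot move. Origin: centre of its underside, z up. Body 150 mm across, shoulder 68 mm up; neck 100 mm across outside; inner floor 10 mm up. Its x axis runs through two ears on the body (at +x and -x; 28 mm wide, out to 92 mm from the axis, 40 to 56 mm up), which mark the neck lugs and the locked direction of the cap's bar.
- jar_rim (a point): Centre of the jar's open mouth, in the plane of the rim, 104 mm above the jar's origin. The mouth is 90 mm across; below the neck (from 52 mm down) the inside widens to 132 mm.
- jar_lug (a point): Outer face, middle, of one of the two bayonet lugs on the neck, the one at +x (the other is opposite): each 84 degrees wide, out to 60 mm from the axis, 92 to 102 mm above the jar's origin. Its ends hang lower; seen from above, a safety tooth 28 to 42 degrees anticlockwise of its middle goes down to 86 mm, an end stop 28 to 42 degrees clockwise goes down to 70 mm.
- jar_spring (a point): Centre of the dark sprung ring (123 to 135 mm across) that lies round the neck; this point is in its top face, 85 mm above the jar's origin when free. The cap's rim sits on it and pushes it down, 15 mm at most: 4 N to start, then 0.8 N more per mm.
- cap: The jar's white ceramic cap, 0.35 kg, a flat-topped drum 136 mm across, 56 mm high, hollow below (126 mm across, 48 mm deep), at first right way up on the console. Origin: centre of its rim (underside), z up; its x axis runs along the grip bar. Put on with the bar 60 to 115 (best 65 to 85) degrees anticlockwise of the jar's x axis, it rests on the ring, its origin 85 mm above the jar's.
- cap_bar (a point): Middle of the cap's grip bar, 73 mm above the cap's origin. Bar 68 mm long (cap's x), 20 mm wide, 34 mm high (56 to 90 mm above the origin). To lock: push the cap down 13 mm to 72 mm over the jar's origin (9 to 12 N; it passes the teeth below 74, bottoms at 70), turn it clockwise till the bar is along the jar's x (end stop 13 degrees further), let go: it springs up to 80 mm.
- cap_lug (a point): Inner face of one of the cap's two inward lugs, at its +x (the other is opposite), below the ends of the bar: each 26 degrees wide, reaching in to 53 mm from the axis, 3 to 12 mm above the cap's origin. The cap fits either way round (half a turn makes no difference).
- bottle: Pill bottle, amber with a white cap and paper label, 34 mm in diameter, its cap 32 mm in diameter (82 to 104 mm up), 104 mm high, 0.09 kg, standing upright. Origin: centre of its base. Standing on the jar's floor its top is 10 mm above the jar's rim, which fits under the cap.
- pegboard: Bystander, near the bottle: wooden board 52 x 130 x 18 mm (long side along its y) with three upright pegs of 14 mm diameter along its middle line, at y = -42, 0 and +42 mm, tops 80 mm above the console. Origin: centre of its underside. Leave it alone.
- candlestick: Bystander: brass candlestick with a white candle, foot 64 mm in diameter, 180 mm high. Origin: centre of its underside. Leave it alone.
- paperweight: Bystander: green glass dome, 80 mm in diameter, 48 mm high. Origin: centre of its underside. Leave it alone.
- remote: Bystander: black remote control lying flat, 48 x 180 x 20 mm, long side along its y. Origin: centre of its underside. Leave it alone.
Things that resemble listed ones, but are neither listed nor needed, are in the scene too. What is shaped like the cap but orange or red is not meant.

How it is judged:
By the outcome, as a careful person would: the job done as asked, in the order asked, and still so for the second after the job is handed in, with the robot touching nothing.
It also fails if it takes over 64 s, if anything falls off the work surface, if the arm or the gripper's body presses on something with over 40 N, if the wrist force passes 120 N, or if a joint passes its speed limit or range.

### The arm

A 6-joint arm with a two-finger parallel gripper is mounted at the origin on the work surface. World frame = base frame: x ahead of the robot, y to its left, z up, the work surface at z = 0. Lengths are in m, angles in rad, forces in N, time in s.
With the tool pointing down it reaches from about 0.375 to 0.9 m from the base axis. Payload 3.1 kg.
Tool frame: the origin (TCP) lies midway between the tips of the shut fingers; the grasp point (between the pads) lies 19 mm behind it; z points along the fingers, y is the line along which they close (so a half turn about z gives the same grasp; the last joint's range is limited). The gripper opens to 87 mm and grips with 3 to 60 N. Pads are 19 mm wide; open, the fingers measure 117 mm over their backs; the gripper's body (75 mm by 190 mm) begins 51 mm behind the grasp point.
Start: joints at [-1.304, 0.527, 1.433, -0, 1.181, -0.178], TCP at [0.269, -0.564, 0.223] pointing down, gripper open.
Joint ranges: [-3.08, 3.08], [-0.75, 2.2], [0.22, 2.44], [-1.43, 4.57], [0, 2.65], [-2.85, 2.85]. Speed limits (rad/s): [2.79, 2.79, 3.14, 3.14, 3.14, 3.14].

### API

Orientations are given as a unit quaternion [x, y, z, w].
In Python, from workcell import ctrl gives the robot as it stands. The module is installed in compiled form; this text tells all that it offers.
- The arm moves only by the tool apply_moves, never from a script. Its argument "moves" is text: rows parted by semicolons, each of 5 numbers parted by spaces: the finger opening in mm, from 0 to 87, then the shift along the tool's x, y, z as a fraction of full scale, then the turn about the tool's z as a fraction of full scale. A call has 1 to 12 rows; each row shifts and turns the commanded pose from where the row before left it, along the tool's axes as they then stand; what a row does not reach is not made up. Full scale, the value 1, is 5 cm for a shift and 5 degrees for a turn. A row lasts 1/12 s, in which the tool goes at most 41.7 mm and 7.16 degrees, less where a joint would pass 70% of its speed; a pose out of reach is approached as far as the arm can. A call with a number of a shift or a turn outside -1 to 1 is refused whole. A call with a gripper value outside its range is refused whole. The fingers move at their own pace and stop on an object; the grip force is fixed at half the most. Time passes only in rows, so rows that do not move let the fingers close. It gives the time, the measured TCP pose, the force, the opening and the grip force at its end, in the units of the state.
- ctrl.observe(): the state, without advancing time (a new reading comes with each control period).
- ctrl.capture(name): name is "scene" or "top"; returns a dict with "pixels" (384x512x3 uint8, blue, green, red), "depth" (384x512 float32, m along the optical axis (not along the pixel's ray), 0 where there is no reading), "fx", "fy", "cx", "cy" (pixels), "rvec" (rotation vector, rad) and "tvec" (3), from world to camera coordinates, as OpenCV has them. Camera axes: x right, y down, z forward; pixel columns grow to the right and rows downward; lengths in m; the calibration is good to about 2 mm. A picture is of the moment at which its call begins.
- ctrl.finish_job(): hands the job in; it is judged then, once.
The state is a dict: "time_s": time; "joint_positions": joint angles; "qvel": joint speeds; "joint_efforts": joint torques, N m; "tcp_pos": TCP position; "eef_rot": TCP orientation; "wrist_force": force on the tool from outside, world axes, zero at the start; "wrist_torque": the same for the moment, N m; "gripper_width": opening from 0.0 (shut) to 1.0 (fully open); "gripper_force": force on a finger pad.
Only numpy, scipy, OpenCV 4.12 (cv2) and the standard library are available. Lean on these libraries where they do the work, as an engineer would, in place of code of your own. Each camera call takes 0.05 s, during which the arm holds its last target. There are 200 camera calls.

## Working session

There is one attempt and no reset: what is moved stays moved. The work goes in short steps, Python scripts to look and compute and a tool call to move; the robot and the scene stay as the last step left them, time stands still between calls to the robot, and variables do not carry over. Pictures are saved under pics/ and viewed, at most 10 in all, crops included, and the job is handed in when it is done.

Besides the shell and the picture viewer there is one more tool, called after "Emit:" as a command line: name --argument value ..., lists and objects as JSON in quotes. apply_moves: Moves the arm, as the interface text tells. Shift numbers are shares of 5 cm and turn numbers shares of 5 degrees, none past 1 either way. Its arguments: {"type":"object","properties":{"moves":{"type":"string"}},"required":["moves"]}

```bash
mkdir -p pics; cat > h.py <<'E'
import numpy as np, cv2
from workcell import ctrl
def cap(n,save=None):
    c=ctrl.capture(n)
    if save: cv2.imwrite('pics/'+save,c['pixels']); np.savez('pics/'+save+'.npz',**c)
    return c
def pts(c):
    R=cv2.Rodrigues(np.array(c['rvec'],float))[0]; t=np.array(c['tvec'],float).reshape(3)
    d=c['depth']; v,u=np.mgrid[:d.shape[0],:d.shape[1]]
    P=np.stack([(u-c['cx'])/c['fx']*d,(v-c['cy'])/c['fy']*d,d],-1)
    return (P-t)@R   # world points HxWx3
def ray(c,u,v,z):
    R=cv2.Rodrigues(np.array(c['rvec'],float))[0]; t=np.array(c['tvec'],float).reshape(3)
    o=-R.T@t; r=R.T@np.array([(u-c['cx'])/c['fx'],(v-c['cy'])/c['fy'],1]); return o+r*(z-o[2])/r[2]
E
python3 - <<'E'
from h import *
for n in('scene','top'):
    c=cap(n,n+'0.png'); R=cv2.Rodrigues(np.array(c['rvec'],float))[0]; print(n,-R.T@np.array(c['tvec']).reshape(3),R[2],c['fx'])
a=[cv2.imread(f'pics/{n}0.png') for n in('scene','top')]
s=ctrl.observe();print(s['tcp_pos'],s['eef_rot'],s['wrist_force'],s['time_s'])
E
```

```text
scene [ 0.84869694 -0.53848573  1.12672591] [-0.29047108  0.47489535 -0.83072316] 426.09959592343876
top [0.1444586  0.07964141 1.60262034] [ 2.22007249e-01  1.21511573e-04 -9.75045007e-01] 444.3861925727654
[ 0.2687619  -0.56353223  0.22166436] [ 9.75372090e-01  2.20563650e-01 -5.51894343e-05 -9.79019402e-04] [-0.21324092  0.67038753 -0.31445812] 0.1
```

View pics/top0.png

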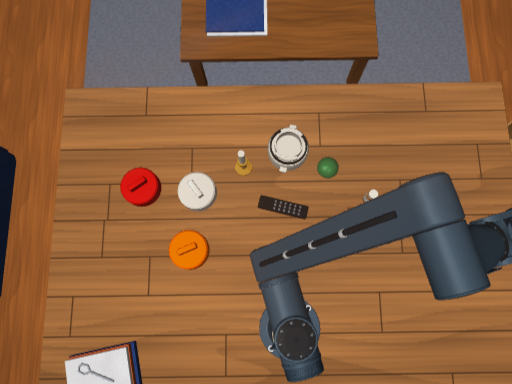

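View pics/scene0.png

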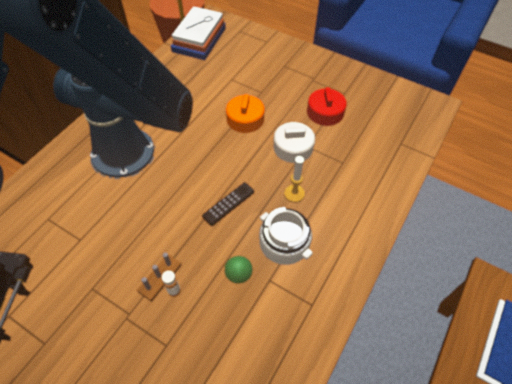

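The top view shows the jar at (288,147), its cap at (197,191), the candlestick at (243,165), the paperweight at (328,168), the remote at (283,207) and the bottle at (373,194), partly under the arm. The scene view shows the jar at (286,235), the cap at (295,140), and the bottle at (170,282) beside the pegboard at (160,275).

```bash
cat > m.py <<'E'
from h import *
def load(n): return dict(np.load(f'pics/{n}.png.npz'))
def blk(n,u,v,r):
    c=load(n);P=pts(c)[v-r:v+r,u-r:u+r].reshape(-1,3);I=c['pixels'][v-r:v+r,u-r:u+r].reshape(-1,3).astype(int)
    ok=np.linalg.norm(P,axis=1)<2; return P[ok],I[ok]
def circ(P):
    (x,y),r=cv2.minEnclosingCircle(P[:,:2].astype(np.float32)); return np.round([x,y,r],4)
def rect(P): 
    (c,s,a)=cv2.minAreaRect(P[:,:2].astype(np.float32)); b=cv2.boxPoints((c,s,a)); e=b[1]-b[0] if np.linalg.norm(b[1]-b[0])>np.linalg.norm(b[2]-b[1]) else b[2]-b[1]
    return np.round(c,4),np.round(s,4),round(np.degrees(np.arctan2(e[1],e[0])),1)
E
python3 - <<'E'
from m import *
for n,j,k in(('top0',(288,147,30),(197,191,24)),('scene0',(286,235,38),(295,140,28))):
    P,I=blk(n,*j); print(n,'jar zs',np.round(np.percentile(P[:,2],[1,50,90,99]),3))
    m=(P[:,2]>.09)&(P[:,2]<.112); print(' neck',m.sum(),circ(P[m]),rect(P[m]))
    c=circ(P[m])[:2]; d=np.linalg.norm(P[:,:2]-c,axis=1)
    m=(P[:,2]>.045)&(P[:,2]<.064)&(d>.079)&(d<.1)
    a=np.degrees(np.arctan2(*(P[m,:2]-c).T[::-1])); print(' ears ang',np.sort(a.round()), d[m].max() if m.any() else 0)
    P,I=blk(n,*k); m=(P[:,2]>.05)&(P[:,2]<.065); print(' cap',circ(P[m]),m.sum()); m=P[:,2]>.082; print(' bar',rect(P[m]),np.median(P[m,2]),m.sum())
P,I=blk('scene0',160,278,28)
m=(P[:,2]>.095)&(P[:,2]<.112);print('bottle top',circ(P[m]),m.sum())
m=(P[:,2]>.06)&(P[:,2]<.088)
for p,i in zip(P[m],I[m]):print(p.round(3),i)
m=(P[:,2]>.014)&(P[:,2]<.022);print('board',rect(P[m]),m.sum())
E
```

```text
top0 jar zs [-0.007  0.005  0.089  0.109]
 neck 319 [ 0.6289 -0.0083  0.0665] (array([ 0.6265, -0.0038]), array([0.1277, 0.1168]), np.float32(4.4))
 ears ang [-23. -22. -21. -21. -19. -19. -18. -17. -16. -16. -15. -14. -13. -13.
 -12. -11. -10. -10.  -8.  -8.  -8.  -6.  -6. 157. 158. 159. 159. 160.
 161. 161. 162. 163. 163. 164. 165. 165. 166. 166. 167. 168. 168. 169.
 170. 170. 171. 173. 173. 173. 175. 175.] 0.09253960937044432
 cap [0.4779 0.3207 0.0684] 925
 bar (array([0.326 , 0.2078]), array([0.4442, 0.0194]), np.float32(36.8)) 0.0898624716863082 118
scene0 jar zs [-0.006  0.002  0.088  0.105]
 neck 527 [ 0.6288 -0.0128  0.0612] (array([ 0.6291, -0.0133]), array([0.1007, 0.1201]), np.float32(-2.3))
 ears ang [-24. -23. -23. -23. -22. -22. -22. -21. -21. -21. -20. -20. -20. -20.
 -19. -19. -19. -18. -17. -17. -17. -16. -16. -15. -15. -15. -15. -14.
 -14. -13. -13. -13. -12. -12. -11. -11. -10.  -9.  -9.  -9.  -9.  -9.
  -8.  -8.  -6.  -6.  -6.  -6.  -6.  -5. 157. 158. 158. 159. 159. 160.
 160. 161. 161. 163. 163. 163. 164. 165. 166. 167. 167. 167. 170. 170.
 170. 170. 171. 171. 1
[... 6118 characters left out ...]
0.307  0.071] [ 40  83 134]
[ 0.459 -0.306  0.069] [ 46  82 129]
[ 0.458 -0.303  0.062] [ 58  87 126]
[ 0.461 -0.301  0.063] [ 81 104 130]
[ 0.444 -0.314  0.061] [ 69 100 138]
[ 0.449 -0.315  0.069] [ 64  93 130]
[ 0.451 -0.313  0.069] [ 59  93 133]
[ 0.454 -0.312  0.071] [ 48  82 124]
[ 0.454 -0.309  0.065] [ 52  84 128]
[ 0.457 -0.309  0.067] [ 54  85 122]
[ 0.459 -0.307  0.067] [ 62  88 122]
[ 0.459 -0.304  0.06 ] [ 80 103 130]
[ 0.448 -0.315  0.062] [ 87 109 133]
[ 0.451 -0.314  0.064] [ 77 103 127]
[ 0.453 -0.312  0.062] [ 72  92 126]
[ 0.454 -0.311  0.06 ] [ 78 102 128]
[ 0.459 -0.308  0.061] [101 123 140]
board (array([ 0.4119, -0.2905]), array([0.1302, 0.0991]), np.float32(88.5)) 562
```

```bash
cat >> m.py <<'E'
from scipy.optimize import least_squares
def fitc(P,r=None):
    f=lambda q:np.hypot(P[:,0]-q[0],P[:,1]-q[1])-(r or q[2])
    return least_squares(f,[*P[:,:2].mean(0),.05],loss='soft_l1',f_scale=.002).x
E
python3 - <<'E'
from m import *
for n,j,k in(('top0',(288,147,30),(197,191,24)),('scene0',(286,235,38),(295,140,28))):
    P,I=blk(n,*j); c=np.array([.629,-.012])
    for _ in range(4):
        d=np.linalg.norm(P[:,:2]-c,axis=1); m=(P[:,2]>.097)&(P[:,2]<.112)&(d<.054)&(d>.042); q=fitc(P[m]); c=q[:2]
    print(n,'rim',q.round(4),m.sum(),np.median(P[m,2]).round(4))
    d=np.linalg.norm(P[:,:2]-c,axis=1)
    m=(P[:,2]>.048)&(P[:,2]<.066)&(d>.079)&(d<.1); s=P[m,0]>c[0]
    A=P[m];e1=A[s].mean(0);e2=A[~s].mean(0); print(' ears',e1.round(4),e2.round(4),'mid',((e1+e2)/2).round(4),'ang',np.degrees(np.arctan2(*(e1-e2)[1::-1])).round(1))
    m=(P[:,2]>.08)&(P[:,2]<.096)&(d>.0605)&(d<.072); print(' ring',fitc(P[m]).round(4),m.sum(),np.median(P[m,2]))
    P,I=blk(n,*k); c=np.array([.478,.321])
    d=np.linalg.norm(P[:,:2]-c,axis=1)
    m=(P[:,2]>.05)&(P[:,2]<.065)&(d<.075); print(' cap',circ(P[m]),m.sum(),np.median(P[m,2]).round(4)); m=(P[:,2]>.082)&(d<.05); print(' bar',rect(P[m]),P[m].mean(0).round(4),m.sum())
E
```

```text
top0 rim [ 0.6298 -0.0092  0.048 ] 175 0.1043
 ears [ 0.7127 -0.0293  0.0556] [0.5471 0.0119 0.0551] mid [ 0.6299 -0.0087  0.0553] ang -14.0
 ring [ 0.6304 -0.0094  0.0647] 154 0.08583697198439494
 cap [0.4779 0.3207 0.0684] 925 0.0561
 bar (array([0.4774, 0.321 ]), array([0.0661, 0.0194]), np.float32(36.8)) [0.4766 0.3206 0.0897] 108
scene0 rim [ 0.6296 -0.0128  0.0482] 295 0.1019
 ears [ 0.7119 -0.0342  0.0533] [0.5471 0.0064 0.0542] mid [ 0.6295 -0.0139  0.0538] ang -13.8
 ring [ 0.6289 -0.0119  0.0648] 264 0.0834552514742242
 cap [0.4771 0.3176 0.0681] 761 0.0542
 bar (array([0.4773, 0.3186]), array([0.0673, 0.0241]), np.float32(38.0)) [0.4781 0.3175 0.0876] 109
```

```bash
cat >> h.py <<'E'
from scipy.spatial.transform import Rotation as Ro
def go(x,y,z,yaw=None,n=None):
    s=ctrl.observe();R=Ro.from_quat(s['eef_rot']).as_matrix();y0=np.degrees(np.arctan2(R[1,0],R[0,0]))
    d=R.T@(np.array([x,y,z])-s['tcp_pos'])/.05
    n=n or int(np.ceil(np.linalg.norm(d)/.78)); print('yaw',y0.round(2),'n',n,'per row',(d/n).round(3),'turn cw total /5deg',None if yaw is None else round((y0-yaw)/5,3),'t',s['time_s'])
E
python3 -c "
from h import *
go(.4444,-.296,.222); print(ctrl.observe()['gripper_width'])"
```

```text
yaw 25.48 n 9 per row [ 0.608 -0.369  0.   ] turn cw total /5deg None t 0.1
0.9979520538107339
```

Emit:
apply_moves --moves "60 .608 -.37 0 0;60 .608 -.37 0 0;60 .608 -.37 0 0;60 .608 -.37 0 0;60 .608 -.37 0 0;60 .608 -.37 0 0;60 .608 -.37 0 0;60 .608 -.37 0 0;60 .608 -.37 0 0;60 0 0 0 0;60 0 0 0 0"

```text
time_s: 1.02
tcp_pos: [0.4448, -0.2942, 0.2223]
eef_rot: [0.975, 0.223, -0.0, -0.0]
wrist_force: [0.7, -0.6, 0.0]
gripper_width: 0.692
gripper_force: 0.0
```

```bash
python3 -c "
from h import *
go(.4444,-.296,.056);s=ctrl.observe();print(s['tcp_pos'],s['gripper_width'],s['wrist_force'])
a=cap('scene','s1.png')
cv2.imwrite('pics/s1c.png',cv2.resize(a['pixels'][180:340,90:330],None,fx=3,fy=3))"
```

```text
yaw 25.72 n 5 per row [-0.004  0.006  0.665] turn cw total /5deg None t 1.0167
[ 0.44484023 -0.29417122  0.22227817] 0.6923582959600074 [ 0.6740442  -0.61749305  0.03397637]
```

View pics/s1c.png

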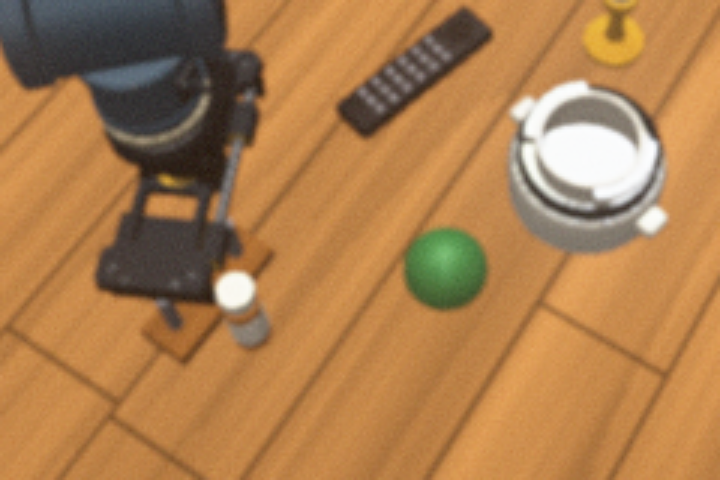

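The crop shows the gripper above and behind the bottle (cap at crop (235,290)). The pegs are clear, and the jar with its ears is at crop (590,155). Descending.

Emit:
apply_moves --moves "60 0 .02 .5 0;60 0 .02 .5 0;60 0 0 .5 0;60 0 0 .5 0;60 0 0 .5 0;60 0 0 .4 0;60 0 0 .3 0;60 0 0 .12 0;60 0 0 0 0;60 0 0 0 0"

```text
time_s: 1.9
tcp_pos: [0.4449, -0.299, 0.0566]
eef_rot: [0.976, 0.22, 0.0, 0.0]
wrist_force: [-0.6, 0.3, 0.0]
gripper_width: 0.69
gripper_force: 0.0
```

```bash
python3 -c "
from h import *
go(.4444,-.296,.056)
a=cap('scene','s2.png')
cv2.imwrite('pics/s2c.png',cv2.resize(a['pixels'][220:320,100:240],None,fx=5,fy=5))"
```

```text
yaw 25.41 n 1 per row [ 0.017 -0.058  0.012] turn cw total /5deg None t 1.9
```

View pics/s2c.png

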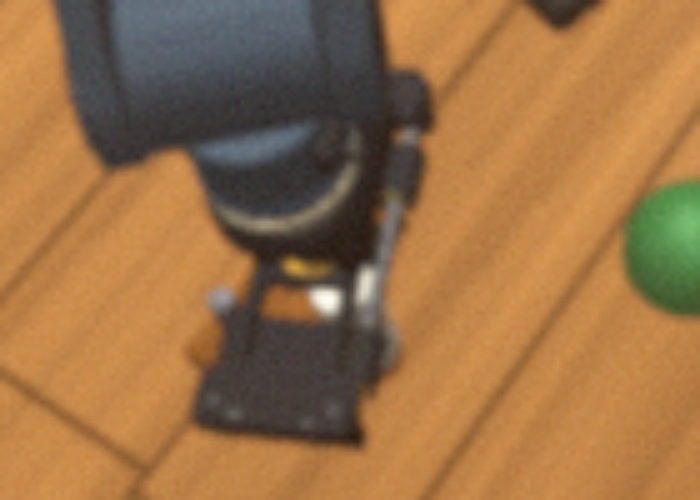

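The bottle's white cap shows between the fingers at crop (325,300), and the pegs are clear. Closing.

Emit:
apply_moves --moves "50 .0 -.04 0 0;44 0 0 0 0;38 0 0 0 0;30 0 0 0 0;25 0 0 0 0;25 0 0 0 0;25 0 0 0 0;25 0 0 0 0"

```text
time_s: 2.62
tcp_pos: [0.4445, -0.2962, 0.0569]
eef_rot: [0.975, 0.221, 0.0, 0.0]
wrist_force: [-0.7, 0.2, 4.1]
gripper_width: 0.384
gripper_force: 30.0
```

Emit:
apply_moves --moves "25 0 0 -.3 0;25 0 0 -.5 0;25 0 0 -.5 0;25 0 0 -.5 0;25 0 0 -.5 0;25 0 0 -.5 0;25 0 0 -.5 0;25 0 0 0 0;25 0 0 0 0"

```text
time_s: 3.37
tcp_pos: [0.4448, -0.2966, 0.2226]
eef_rot: [0.975, 0.221, 0.001, 0.001]
wrist_force: [0.3, -0.1, -1.0]
gripper_width: 0.382
gripper_force: 30.0
```

```bash
python3 -c "
from h import *
go(.6297,-.011,.22);go(.6297,-.011,.22,n=10);print(ctrl.observe()['gripper_width'])"
```

```text
yaw 25.49 n 9 per row [ 0.644 -0.396  0.005] turn cw total /5deg None t 3.3667
yaw 25.49 n 10 per row [ 0.58  -0.356  0.005] turn cw total /5deg None t 3.3667
0.3822955296280882
```

Emit:
apply_moves --moves "25 .4 -.25 0 0;25 .58 -.355 0 0;25 .58 -.355 0 0;25 .58 -.355 0 0;25 .58 -.355 0 0;25 .58 -.355 0 0;25 .58 -.355 0 0;25 .58 -.355 0 0;25 .58 -.355 0 0;25 .58 -.355 0 0;25 .18 -.11 0 0;25 0 0 0 0"

```text
time_s: 4.37
tcp_pos: [0.6295, -0.0081, 0.219]
eef_rot: [0.975, 0.222, -0.001, -0.001]
wrist_force: [-0.7, -0.6, -0.8]
gripper_width: 0.387
gripper_force: 30.0
```

Emit:
apply_moves --moves "25 0 0 0 0;25 0 0 0 0;25 0 0 0 0"

```text
time_s: 4.62
tcp_pos: [0.6285, -0.0124, 0.2209]
eef_rot: [0.976, 0.22, -0.001, -0.0]
wrist_force: [-0.8, -0.2, 0.1]
gripper_width: 0.381
gripper_force: 30.0
```

```bash
python3 -c "
from h import *
go(.6297,-.011,.067)
a=cap('scene','s3.png');b=cap('top','t3.png')
cv2.imwrite('pics/s3c.png',np.hstack([cv2.resize(a['pixels'][160:280,220:340],None,fx=3.3,fy=3.3),cv2.resize(b['pixels'][90:210,230:350],None,fx=3.3,fy=3.3)]))"
```

```text
yaw 25.38 n 4 per row [ 0.01  -0.003  0.77 ] turn cw total /5deg None t 4.6167
```

View pics/s3c.png

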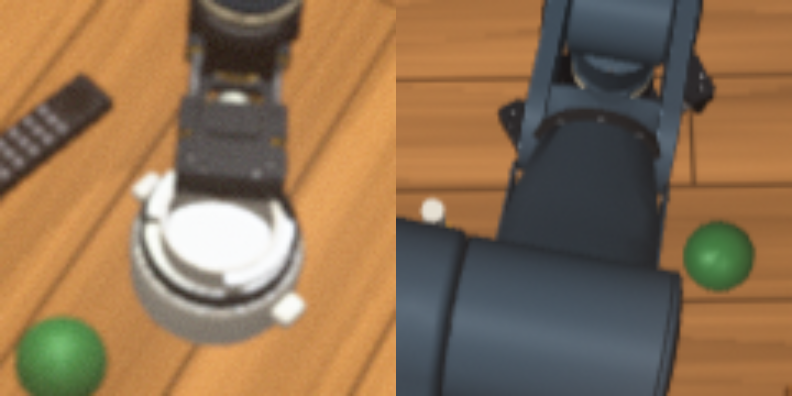

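The left crop shows the gripper over the back of the jar mouth, with the held bottle's white cap at (235,100), which fits a tool 12 cm above the rim. In the right crop the arm hides the jar. Lowering in.

Emit:
apply_moves --moves "25 0 0 .3 0;25 0 0 .45 0;25 0 0 .45 0;25 0 0 .45 0;25 0 0 .4 0;25 0 0 .35 0;25 0 0 .25 0;25 0 0 .15 0;25 0 0 .1 0;25 0 0 0 0;25 0 0 0 0"

```text
time_s: 5.63
tcp_pos: [0.6301, -0.0111, 0.0772]
eef_rot: [0.975, 0.22, 0.001, 0.0]
wrist_force: [0.3, 0.7, -0.1]
gripper_width: 0.384
gripper_force: 30.0
```

Emit:
apply_moves --moves "25 0 0 .04 0;25 0 0 .04 0;25 0 0 .04 0;25 0 0 0 0;25 0 0 0 0"

```text
time_s: 6.05
tcp_pos: [0.6296, -0.0108, 0.0706]
eef_rot: [0.975, 0.221, 0.0, 0.0]
wrist_force: [0.5, -0.2, -1.2]
gripper_width: 0.383
gripper_force: 30.0
```

Emit:
apply_moves --moves "25 0 0 .03 0;25 0 0 .03 0;25 0 0 .01 0;25 0 0 0 0;25 0 0 0 0"

```text
time_s: 6.47
tcp_pos: [0.6296, -0.0108, 0.067]
eef_rot: [0.975, 0.221, 0.0, -0.0]
wrist_force: [0.1, 0.0, -0.4]
gripper_width: 0.381
gripper_force: 30.0
```

Emit:
apply_moves --moves "25 0 0 .02 0;25 0 0 0 0;25 0 0 0 0"

```text
time_s: 6.72
tcp_pos: [0.6298, -0.0108, 0.0669]
eef_rot: [0.975, 0.221, 0.0, 0.0]
wrist_force: [-1.6, 0.7, 5.6]
gripper_width: 0.382
gripper_force: 30.0
```

Contact with the floor. Opening the fingers a little, to 46 mm, then rising.

Emit:
apply_moves --moves "38 0 0 -.01 0;46 0 0 0 0;46 0 0 0 0;46 0 0 0 0;46 0 0 -.2 0;46 0 0 -.4 0;46 0 0 -.5 0;46 0 0 -.5 0;46 0 0 -.6 0;46 0 0 -.6 0;46 0 0 -.4 0;46 0 0 0 0"

```text
time_s: 7.72
tcp_pos: [0.6329, -0.0114, 0.2328]
eef_rot: [0.975, 0.221, 0.005, 0.002]
wrist_force: [0.8, 0.1, 0.7]
gripper_width: 0.53
gripper_force: 0.0
```

```bash
python3 -c "
from h import *
go(.4775,.319,.24,37.3)"
```

```text
yaw 25.49 n 10 per row [ 0.004 -0.73  -0.019] turn cw total /5deg -2.361 t 7.7167
```

Emit:
apply_moves --moves "60 0 -.5 0 0;60 0 -.72 0 0;60 0 -.74 0 0;60 0 -.74 0 0;60 0 -.74 0 0;60 0 -.74 0 0;60 0 -.74 0 0;60 0 -.74 0 0;60 0 -.74 0 0;60 0 -.6 0 0;60 .02 -.3 0 0;60 0 0 0 0"

```text
time_s: 8.72
tcp_pos: [0.471, 0.3218, 0.2259]
eef_rot: [0.975, 0.223, -0.001, -0.0]
wrist_force: [-0.5, -0.5, 0.4]
gripper_width: 0.688
gripper_force: 0.0
```

Emit:
apply_moves --moves "60 0 0 0 -.8;60 0 0 0 -.8;60 0 0 0 -.76;60 0 0 0 0;60 0 0 0 0;60 0 0 0 0"

```text
time_s: 9.22
tcp_pos: [0.4736, 0.3183, 0.2263]
eef_rot: [0.948, 0.319, -0.0, 0.0]
wrist_force: [0.6, -0.1, -0.4]
gripper_width: 0.69
gripper_force: 0.0
```

```bash
python3 -c "
from h import *
go(.4775,.319,.054,37.3)
a=cap('scene','s4.png');b=cap('top','t4.png')
cv2.imwrite('pics/s4c.png',np.hstack([cv2.resize(a['pixels'][60:280,230:370],None,fx=2.7,fy=2.7),cv2.resize(b['pixels'][90:310,150:290],None,fx=2.7,fy=2.7)]))"
```

```text
yaw 37.15 n 5 per row [0.015 0.007 0.689] turn cw total /5deg -0.029 t 9.2167
```

View pics/s4c.png

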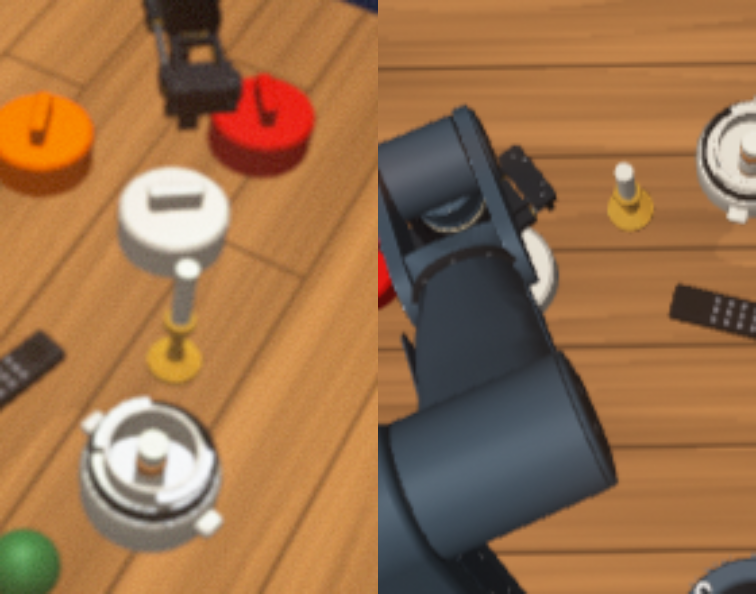

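The bottle stands upright in the jar, its cap at left crop (152,450). The gripper is above and beyond the cap, whose bar is at (175,197), and the candle is clear. Lowering onto the bar with the tips just above the drum top.

Emit:
apply_moves --moves "60 .04 .02 .4 0;60 .035 .015 .5 0;60 0 0 .5 0;60 0 0 .5 0;60 0 0 .5 0;60 0 0 .4 0;60 0 0 .25 0;60 0 0 .17 0;60 0 0 .08 0;60 0 0 0 0;60 0 0 0 0"

```text
time_s: 10.23
tcp_pos: [0.478, 0.3201, 0.0621]
eef_rot: [0.948, 0.32, 0.001, -0.0]
wrist_force: [-0.5, -0.3, 0.3]
gripper_width: 0.69
gripper_force: 0.0
```

```bash
python3 -c "
from m import *
go(.4775,.319,.060,37.3)
for n,b in(('scene0',(297,180,25)),('top0',(243,165,20))):
    P,I=blk(n,*b);m=(P[:,2]>.12)&(P[:,2]<.2);print(np.median(P[m],0))
"
```

```text
yaw 37.28 n 1 per row [-0.022  0.011  0.042] turn cw total /5deg -0.005 t 10.2333
[0.57488641 0.14639543 0.16219413]
[0.56767893 0.15395433 0.17692398]
```

Emit:
apply_moves --moves "45 0 0 .02 0;35 0 0 0 0;28 0 0 0 0;22 0 0 0 0;15 0 0 0 0;12 0 0 0 0;12 0 0 0 0;12 0 0 0 0;12 0 0 0 0"

```text
time_s: 10.98
tcp_pos: [0.4773, 0.32, 0.0607]
eef_rot: [0.948, 0.32, -0.0, -0.0]
wrist_force: [-0.6, 0.6, 2.1]
gripper_width: 0.225
gripper_force: 30.0
```

Emit:
apply_moves --moves "12 0 0 -.15 0;12 0 0 -.3 0;12 0 0 -.45 0;12 0 0 -.5 0;12 0 0 -.5 0;12 0 0 -.5 0;12 0 0 -.5 0;12 0 0 -.5 0;12 0 0 -.4 0;12 0 0 -.2 0;12 0 0 0 0;12 0 0 0 0"

```text
time_s: 11.98
tcp_pos: [0.477, 0.3196, 0.2601]
eef_rot: [0.948, 0.32, -0.0, 0.0]
wrist_force: [-0.4, -0.1, -3.2]
gripper_width: 0.224
gripper_force: 30.0
```

```bash
python3 -c "
from h import *
s=ctrl.observe();print(s['joint_positions'])
go(.6297,-.011,.262,61);go(.52,.0,.262,61);go(.6297,-.011,.262,61,n=12)"
```

```text
[ 3.95842283e-01  4.17200721e-01  1.51796779e+00 -1.32705901e-04
  1.20720246e+00  1.31599866e+00]
yaw 37.28 n 10 per row [-0.158  0.711 -0.004] turn cw total /5deg -4.744 t 11.9833
yaw 37.28 n 9 per row [-0.354  0.623 -0.004] turn cw total /5deg -4.744 t 11.9833
yaw 37.28 n 12 per row [-0.131  0.593 -0.003] turn cw total /5deg -4.744 t 11.9833
```

Emit:
apply_moves --moves "12 -.09 .4 -.1 0;12 -.13 .59 -.1 0;12 -.13 .59 -.1 0;12 -.13 .59 -.1 0;12 -.13 .59 0 0;12 -.13 .59 0 0;12 -.13 .59 0 0;12 -.13 .59 0 0;12 -.13 .59 0 0;12 -.13 .59 0 0;12 -.13 .59 0 0;12 -.13 .59 0 0"

```text
time_s: 12.98
tcp_pos: [0.6247, -0.0015, 0.2776]
eef_rot: [0.948, 0.32, -0.002, -0.001]
wrist_force: [0.9, 0.4, -3.0]
gripper_width: 0.228
gripper_force: 30.0
```

Emit:
apply_moves --moves "12 -.05 .2 0 0;12 0 0 0 -.8;12 0 0 0 -.8;12 0 0 0 -.8;12 0 0 0 -.8;12 0 0 0 -.8;12 0 0 0 -.74;12 0 0 0 0;12 0 0 0 0;12 0 0 0 0"

```text
time_s: 13.82
tcp_pos: [0.6291, -0.0094, 0.2793]
eef_rot: [0.862, 0.507, -0.001, -0.001]
wrist_force: [-0.4, -0.2, -2.5]
gripper_width: 0.224
gripper_force: 30.0
```

```bash
python3 -c "
from h import *
s=ctrl.observe();print(s['joint_positions'])
go(.6297,-.011,.19,61)"
```

```text
[-1.92280736e-01  4.79073706e-01  1.35254512e+00  1.11297841e-04
  1.31243843e+00  3.15276271e-01]
yaw 60.92 n 3 per row [-0.007  0.01   0.595] turn cw total /5deg -0.016 t 13.8167
```

Emit:
apply_moves --moves "12 -.02 .03 .3 0;12 0 0 .4 0;12 0 0 .4 0;12 0 0 .4 0;12 0 0 .25 0;12 0 0 .13 0;12 0 0 0 0;12 0 0 0 0;12 0 0 0 0"

```text
time_s: 14.57
tcp_pos: [0.6315, -0.0114, 0.1876]
eef_rot: [0.862, 0.507, 0.001, 0.001]
wrist_force: [-0.5, 0.1, -2.6]
gripper_width: 0.228
gripper_force: 30.0
```

```bash
python3 -c "
from m import *
go(.6297,-.011,.146,61)
a=cap('scene','s5.png');b=cap('top','t5.png')
for n,bb in(('s5',(286,225,45)),('t5',(288,140,45))):
    P,I=blk(n,*bb);w=(I.min(1)>120);d=np.linalg.norm(P[:,:2]-[.6297,-.011],axis=1);m=w&(P[:,2]>.165)&(P[:,2]<.188)&(d<.08);print(n,m.sum(),fitc(P[m],) if m.sum()>5 else '',np.median(P[m,2]))
    if m.sum()>10: print(circ(P[m]),fitc(P[m&(d>.06)],.068))
    m=(P[:,2]>.205)&(P[:,2]<.225)&w&(d<.05);print('bar',m.sum(),rect(P[m]) if m.sum()>5 else '')
cv2.imwrite('pics/s5c.png',np.hstack([cv2.resize(a['pixels'][160:280,220:340],None,fx=3.3,fy=3.3),cv2.resize(b['pixels'][90:210,230:350],None,fx=3.3,fy=3.3)]))"
```

```text
yaw 60.97 n 2 per row [-0.006 -0.019  0.416] turn cw total /5deg -0.005 t 14.5667
s5 943 [ 0.63749515 -0.01028702  0.05673273] 0.18094763926232563
[ 0.6317 -0.015   0.0684] [ 0.63141045 -0.00838514  0.05      ]
bar 45 (array([ 0.6182, -0.0371]), array([0.0121, 0.0212]), np.float32(-19.4))
t5 0  nan
bar 0
  return _methods._mean(a, axis=axis, dtype=dtype,
  ret = ret.dtype.type(ret / rcount)
```

View pics/s5c.png

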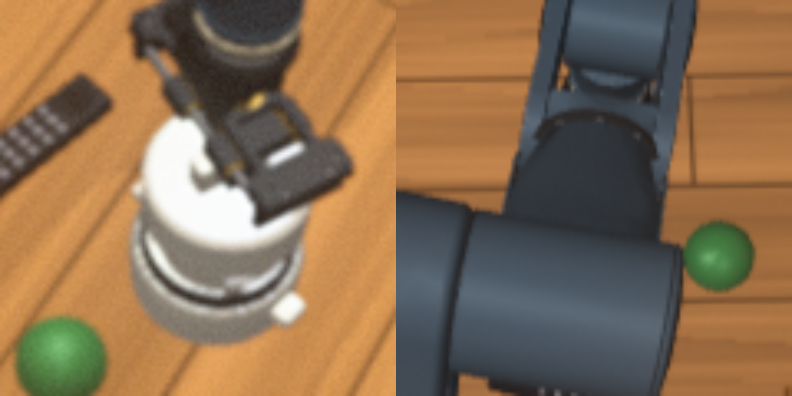

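In the left crop the cap hovers level over the jar, about 2 mm off centre toward +x −y, with the bar end at (205,170). In the right crop the arm hides it. Correcting the offset, then lowering gently.

Emit:
apply_moves --moves "12 0 -.048 .1 0;12 0 0 .1 0;12 0 0 .1 0;12 0 0 .05 0;12 0 0 0 0;12 0 0 0 0;12 0 0 0 0"

```text
time_s: 15.25
tcp_pos: [0.6287, -0.0102, 0.1691]
eef_rot: [0.862, 0.507, 0.0, 0.0]
wrist_force: [0.0, -0.4, -3.0]
gripper_width: 0.231
gripper_force: 30.0
```

Emit:
apply_moves --moves "12 0 0 .05 0;12 0 0 .05 0;12 0 0 .05 0;12 0 0 0 0;12 0 0 0 0"

```text
time_s: 15.67
tcp_pos: [0.6283, -0.0101, 0.1612]
eef_rot: [0.862, 0.507, -0.0, -0.0]
wrist_force: [0.8, 0.3, -3.1]
gripper_width: 0.225
gripper_force: 30.0
```

Emit:
apply_moves --moves "12 0.01 .02 .05 0;12 0 0 .05 0;12 0 0 .05 0;12 0 0 0 0;12 0 0 0 0"

```text
time_s: 16.08
tcp_pos: [0.6294, -0.0101, 0.1537]
eef_rot: [0.862, 0.507, -0.0, -0.0]
wrist_force: [0.0, -0.4, -3.1]
gripper_width: 0.228
gripper_force: 30.0
```

Emit:
apply_moves --moves "12 0 0 .04 0;12 0 0 .04 0;12 0 0 0 0;12 0 0 0 0"

```text
time_s: 16.42
tcp_pos: [0.6295, -0.0102, 0.1499]
eef_rot: [0.862, 0.507, -0.0, -0.0]
wrist_force: [0.5, -0.0, -2.9]
gripper_width: 0.228
gripper_force: 30.0
```

Emit:
apply_moves --moves "12 0 0 .04 0;12 0 0 .04 0;12 0 0 .04 0;12 0 0 0 0;12 0 0 0 0"

```text
time_s: 16.83
tcp_pos: [0.6298, -0.0102, 0.1446]
eef_rot: [0.862, 0.507, 0.0, 0.0]
wrist_force: [-1.1, 0.6, 1.5]
gripper_width: 0.225
gripper_force: 30.0
```

Emit:
apply_moves --moves "12 0 0 .04 0;12 0 0 .04 0;12 0 0 .04 0;12 0 0 0 0;12 0 0 0 0"

```text
time_s: 17.25
tcp_pos: [0.63, -0.0102, 0.1387]
eef_rot: [0.862, 0.507, 0.0, 0.0]
wrist_force: [-1.9, 0.6, 5.8]
gripper_width: 0.226
gripper_force: 30.0
```

Emit:
apply_moves --moves "12 0 0 .04 0;12 0 0 .04 0;12 0 0 .03 0;12 0 0 0 0;12 0 0 0 0"

```text
time_s: 17.67
tcp_pos: [0.6301, -0.0103, 0.1341]
eef_rot: [0.862, 0.507, 0.001, 0.0]
wrist_force: [-2.7, -0.1, 9.9]
gripper_width: 0.227
gripper_force: 30.0
```

Emit:
apply_moves --moves "12 0 0 .03 0;12 0 0 0 0;12 0 0 0 0"

```text
time_s: 17.92
tcp_pos: [0.6301, -0.0103, 0.1328]
eef_rot: [0.862, 0.507, 0.001, 0.001]
wrist_force: [-3.0, 0.6, 10.3]
gripper_width: 0.229
gripper_force: 30.0
```

Emit:
apply_moves --moves "12 0 0 0 .5;12 0 0 0 .6;12 0 0 0 .6;12 0 0 0 .6;12 0 0 0 .6;12 0 0 0 .6;12 0 0 0 .5;12 0 0 0 0;12 0 0 0 0"

```text
time_s: 18.67
tcp_pos: [0.6311, -0.0109, 0.1332]
eef_rot: [0.937, 0.35, 0.002, 0.001]
wrist_force: [-1.6, -0.4, 11.0]
gripper_width: 0.226
gripper_force: 30.0
```

Emit:
apply_moves --moves "12 0 0 .01 .5;12 0 0 0 .6;12 0 0 0 .6;12 0 0 0 .6;12 0 0 0 .6;12 0 0 0 .1;12 0 0 0 0;12 0 0 0 0"

```text
time_s: 19.33
tcp_pos: [0.6308, -0.0105, 0.1326]
eef_rot: [0.974, 0.225, 0.001, 0.001]
wrist_force: [-2.2, 0.5, 10.7]
gripper_width: 0.225
gripper_force: 30.0
```

```bash
python3 -c "
from h import *
s=ctrl.observe();print(s['wrist_torque'],s['wrist_force'],s['gripper_force']);go(.6297,-.0105,.132,-14)"
```

```text
[ 0.02178513  0.46284014 -0.05767722] [-2.24026367  0.47996046 10.71893975] 30.001675388775766
yaw 25.98 n 1 per row [-0.02  -0.01   0.013] turn cw total /5deg 7.997 t 19.3333
```

Emit:
apply_moves --moves "12 -.01 0 0 .6;12 0 0 0 .7;12 0 0 0 .7;12 0 0 0 .7;12 0 0 0 .7;12 0 0 0 .7;12 0 0 0 .6;12 0 0 0 0;12 0 0 0 0"

```text
time_s: 20.08
tcp_pos: [0.6305, -0.0107, 0.1327]
eef_rot: [1.0, 0.021, 0.002, 0.0]
wrist_force: [-1.9, 1.0, 10.9]
gripper_width: 0.227
gripper_force: 30.0
```

Emit:
apply_moves --moves "12 0 0 0 .6;12 0 0 0 .7;12 0 0 0 .7;12 0 0 0 .7;12 0 0 0 .6;12 0 0 0 0;12 0 0 0 0;12 0 0 0 0"

```text
time_s: 20.75
tcp_pos: [0.63, -0.0102, 0.1325]
eef_rot: [0.992, -0.123, 0.001, -0.0]
wrist_force: [-2.4, 1.2, 10.7]
gripper_width: 0.228
gripper_force: 30.0
```

```bash
python3 -c "
from h import *
s=ctrl.observe();print(s['wrist_torque'],s['wrist_force'],s['gripper_force']);go(.6297,-.0105,.14,-14)"
```

```text
[ 0.21037896  0.56084635 -0.27242588] [-2.35136944  1.15181286 10.70965426] 30.03084230236709
yaw -14.09 n 1 per row [-0.004  0.008 -0.149] turn cw total /5deg -0.017 t 20.75
```

Emit:
apply_moves --moves "12 0 0 -.03 0;12 0 0 -.04 0;12 0 0 -.04 0;12 0 0 -.03 0;12 0 0 0 0;12 0 0 0 0"

```text
time_s: 21.25
tcp_pos: [0.6299, -0.0102, 0.1387]
eef_rot: [0.992, -0.122, 0.001, -0.0]
wrist_force: [-0.9, 0.7, 6.8]
gripper_width: 0.231
gripper_force: 30.0
```

Emit:
apply_moves --moves "26 0 0 0 0;40 0 0 0 0;40 0 0 0 0;40 0 0 0 0;40 0 0 0 0"

```text
time_s: 21.67
tcp_pos: [0.629, -0.0104, 0.1371]
eef_rot: [0.993, -0.122, -0.0, -0.0]
wrist_force: [-0.6, -1.1, -0.0]
gripper_width: 0.442
gripper_force: 0.0
```

Emit:
apply_moves --moves "40 0 0 -.2 0;40 0 0 -.4 0;40 0 0 -.5 0;40 0 0 -.5 0;40 -.5 0 -.3 0;40 -.7 0 0 0;40 -.7 0 0 0;40 -.7 0 0 0;40 -.7 0 0 0;40 -.5 0 0 0;40 0 0 0 0;40 0 0 0 0"

```text
time_s: 22.67
tcp_pos: [0.444, 0.0359, 0.2335]
eef_rot: [0.993, -0.122, 0.001, 0.0]
wrist_force: [1.2, -0.3, -0.2]
gripper_width: 0.461
gripper_force: 0.0
```

```bash
python3 -c "
from m import *
s=ctrl.observe();print(s['tcp_pos'],s['wrist_force'])
a=cap('scene','s6.png');b=cap('top','t6.png')
for n,bb in(('s6',(286,225,45)),('t6',(288,140,45))):
    P,I=blk(n,*bb);w=(I.min(1)>110);d=np.linalg.norm(P[:,:2]-[.6297,-.011],axis=1);m=w&(P[:,2]>.12)&(P[:,2]<.15)&(d<.075)
    if m.sum()>9: print(n,m.sum(),circ(P[m]),np.median(P[m,2]))
    m=(P[:,2]>.16)&(P[:,2]<.18)&w&(d<.05)
    if m.sum()>9: print('bar',m.sum(),rect(P[m]),np.median(P[m,2]))
cv2.imwrite('pics/s6c.png',np.hstack([cv2.resize(a['pixels'][160:280,220:340],None,fx=3.3,fy=3.3),cv2.resize(b['pixels'][90:210,230:350],None,fx=3.3,fy=3.3)]))"
```

```text
[0.44404475 0.03592103 0.23345618] [ 1.15335456 -0.31571251 -0.17880563]
s6 1596 [ 0.6309 -0.0137  0.0689] 0.13444131682489244
bar 194 (array([ 0.6309, -0.0139]), array([0.0207, 0.0683]), np.float32(-15.1)) 0.16835308018099657
t6 661 [ 0.6341 -0.0108  0.0676] 0.1369942963443297
bar 107 (array([ 0.6324, -0.0107]), array([0.0198, 0.0644]), np.float32(-14.6)) 0.17022531579264616
```

View pics/s6c.png

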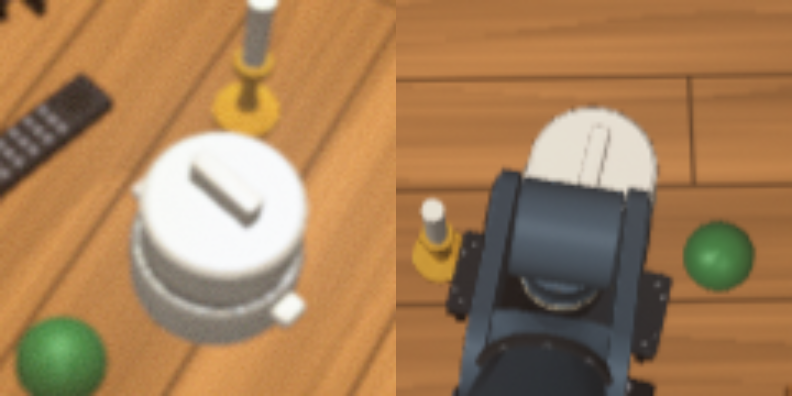

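The cap's bar, at left crop (225,185), points at the ears. It measures −15° against the ears' −14°, and the drum top is at about 0.136 m, so the cap sits at its locked height of 80 mm. The bystanders are in place.

```bash
python3 -c "
from workcell import ctrl
print(ctrl.finish_job())"
```

```text
the job is handed in; nothing more can be done
None
```

The job is handed in at about 23 s: the bottle was standing upright in the jar before capping, and the cap is locked at about 80 mm with its bar within about 1° of the ears; the bystanders I could see in the last picture (candlestick, paperweight, remote) had not moved, and the peg board was not in it.

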